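# Turn the drying sign from wet to dry

### The job

The painted parts are dry: push the swivel sign on the worktop half a turn round its post, so that the green face with the tick looks where the red face with the drop looks now, fully home against its end stop, and leave it there. A hidden stop lets it turn only one way round, left or right, and you cannot see which: feel for it gently, never force the sign against a stop, and leave everything else on the worktop where it is.

Things in the scene. Friction and masses are not known exactly. Their poses are not given: they have to be found in the camera images.
- sign_stand: Fixed foot of the sign: a dark steel disc 110 mm across with a black hub cover 80 mm across, 36 mm high in all, screwed to the worktop. Origin: centre of its underside, on the vertical axis of the post. The stand's own -x axis is its front, where the red face looks at the start (within 7 degrees), roughly towards the robot.
- sign (a joint): Turn of the sign about its vertical post, rad: 0 = red face square to the stand's front, positive = counter-clockwise seen from above. Goes round to +3.14 or to -3.14 (green face square to the front), an end stop. A hidden stop screw, on one side by chance, blocks it at about +0.37 or at -0.37, so only the other way leads round. Friction holds it where it is left; 1 to 2 N at a panel end turns it.
- red_face (a point): Middle of the red face (white drop), 5 mm in front of the post's axis, 145 mm above the worktop. -x points out of the red face, +x out of the green face (white tick), y along the width. The panel is 160 mm wide (80 mm either side of the post), 8 mm thick and reaches from 100 to 190 mm above the worktop, with open air under it.
- sign_top (a point): Top of the black cap on the sign's post, 201 mm above the worktop, on the axis; the post (11 mm thick) ends in the panel's lower edge. Both stops of the sign are rubbery: they give some 1 to 3 mm at the panel end for 10 N. More than 25 N on the sign damages it. A magnifier lamp with a ring-shaped head stands 0.3 to 0.5 m to the right of it: keep the arm clear of that.
- clip_stand: Bystander, to be left alone: wooden strip with seven upright rods, 196x23x87 mm. Origin: its underside.
- blue_mug: Bystander, to be left alone: blue drinking mug, 92 mm high. Origin: its underside.
- steel_cup: Bystander, to be left alone: steel rinse pot, 130 mm across, 58 mm high. Origin: its underside.
- white_glue: Bystander, to be left alone: white bottle with red cone cap, 35 mm across, 84 mm high. Origin: its underside.
- parts_case1: Bystander, to be left alone: small pale case, 62x87x26 mm. Origin: its underside.
- paint_jar1: Bystander, to be left alone: small paint jar with dark blue cap, 30 mm across, 39 mm high. Origin: its underside.

How it is judged:
At the end, for the whole second after the job is handed in: The sign has been turned half a turn, to within 0.12 rad (7 degrees) of +3.14 or -3.14, and stands still there ((value of joint sign above 3.02 rad or value of joint sign below -3.02 rad) and velocity of joint sign between -0.05 and 0.05 rad/s); the robot touches nothing.
It fails at once if the sign was pushed with more than 25 N (contact force between any of the fingers, the arm and sign_stand above 25 N).
It fails at once if a bystander was moved by more than 30 mm (distance of any of clip_stand, blue_mug, steel_cup, white_glue, parts_case1, paint_jar1 from where it was at the start of the episode above 0.03 m).
It also fails if it takes over 58 s, if anything falls off the work surface, if the arm or the gripper's body presses on something with over 40 N, if the wrist force passes 120 N, or if a joint passes its speed limit or range.

### The arm

A 6-joint arm with a two-finger parallel gripper is mounted at the origin on a cart in front of the work surface, level with it; the furniture and walls round the work are solid. World frame = base frame: x ahead of the robot, y to its left, z up, the work surface at z = 0. Lengths are in m, angles in rad, forces in N, time in s.
With the tool pointing down it reaches from about 0.4 to 0.925 m from the base axis. Payload 3.4 kg.
Tool frame: the origin (TCP) lies between the finger pads; the fingertips stand 14 mm ahead of it and the grasp point (between the pads) lies 5 mm behind it; z points along the fingers, y is the line along which they close (so a half turn about z gives the same grasp; the last joint's range is limited). The gripper opens to 85 mm and grips with 20 to 120 N. Pads are 22 mm wide; open, the fingers measure 114 mm over their backs; the gripper's body (76 mm by 85 mm) begins 54 mm behind the grasp point. The pads swing forward as they close: fully open they stand 13 mm farther back than shut.
Start: joints at [-1.313, 0.307, 1.506, -0, 1.328, -0.073], TCP at [0.187, -0.544, 0.245] pointing down, gripper open.
Joint ranges: [-3.12, 3.12], [-1.05, 2.28], [0.14, 2.33], [-1.42, 4.57], [0.1, 2.73], [-2.68, 2.68]. Speed limits (rad/s): [2.57, 2.57, 3.14, 3.14, 3.14, 3.14].

### API

Orientations are given as a unit quaternion [w, x, y, z].
In Python, from plant import readout, viewer, close_job, trace, mark_of gives the robot as it stands.
- The arm moves only by the tool play_rows, never from a script. Its argument "steps" is a list of rows, each a list of 7 numbers: the shift along the tool's x, y, z in units of 40 mm (1.0 is 40 mm), then the turn, a rotation vector about the tool's x, y, z in units of 5 degrees (1.0 is 5 degrees), then the closure in counts, from 0 (fully open) to 255 (shut). A call has 1 to 5 rows; each row is the pose to reach, as a shift and turn from the pose commanded when the call began, along the tool's axes at that moment; what a row does not reach only later rows make up. A row lasts 1/10 s, in which the tool goes at most 50 mm and 8.59 degrees, less where a joint would pass 70% of its speed; a pose out of reach is approached as far as the arm can. A call with a gripper value outside its range is refused whole. The fingers move at their own pace and stop on an object; "newtons" is the grip in N (left out, the last holds). Time passes only in rows, so rows that repeat a pose let the fingers close. It gives the time, the measured TCP pose, the force, the opening and the grip force at its end, in the units of the state.
- readout.observe(): the state, without advancing time (a new reading comes with each control period).
- viewer.camera(name): name is "scene" or "side" or "wrist"; returns a dict with "frame" (384x512x3 uint8, blue, green, red), "range_z" (384x512 float32, m along the optical axis (not along the pixel's ray), 0 where there is no reading), "fov_y" (degrees; the focal length in pixels is half the picture's height over the tangent of half this angle, whatever the lens; pixels are square), "cx", "cy" (the principal point, pixels), "R" (3x3) and "t" (3): a world point X has camera coordinates R X + t. Camera axes: x right, y down, z forward; pixel columns grow to the right and rows downward; lengths in m; the calibration is good to about 2 mm. A picture is of the moment at which its call begins.
- close_job(): hands the job in; it is judged then, once.
Trained networks look in a picture, given as the dict that the camera call returned (one of the last four; its "shot" number tells which), for a name from the list of things; names that differ only in an ending like _2 or _b are one class to them, and where a whole thing is asked for, a point or a joint stands for the part that bears it (a point fixed in the world has none). Each returns a list of dicts, best first, with "score" (0 to 1); they miss things now and then, are a little off and sometimes report something else, mostly with a low value. They report only what shows in the picture. A call takes as long as a camera call.
- trace(name, picture): "pixels" (384x512 bool, what is visible of it) and "rect" ([left, top, width, height] in pixels, round what is visible of it).
- mark_of(name, picture): "position" ([row, column] in pixels: a listed point, or the origin of a listed thing).
The state is a dict: "time": time; "q": joint angles; "joint_vel": joint speeds; "effort": joint torques, N m; "position": TCP position; "eef_rot": TCP orientation; "wrist_force": force on the tool from outside, world axes, zero at the start; "ft_torque": the same for the moment, N m; "gripper_width": finger opening in m; "grip_force": force on a finger pad.
Only numpy, scipy, OpenCV 4.12 (cv2) and the standard library are available. Lean on these libraries where they do the work, as an engineer would, in place of code of your own. Each camera call takes 0.05 s, during which the arm holds its last target. There are 200 camera calls.

## Working session

There is one attempt and no reset: what is moved stays moved. The work goes in short steps, Python scripts to look and compute and a tool call to move; the robot and the scene stay as the last step left them, time stands still between calls to the robot, and variables do not carry over. Pictures are saved under pics/ and viewed, at most 10 in all, crops included, and the job is handed in when it is done.

Besides the shell and the picture viewer there is one more tool, called after ">>>" as a command line: name --pt "numbers of a row" for each row, then --argument value for the rest. play_rows: Moves the arm, as the interface text tells. Its arguments: {"type":"object","properties":{"steps":{"type":"array"},"newtons":{"type":"number"}},"required":["steps"]}

```bash
mkdir -p pics; cat > h.py <<'E'
import numpy as np, cv2
from plant import readout, viewer, trace, mark_of
def f(p): return 192/np.tan(np.radians(p["fov_y"])/2)
def pts(p,mask):
    r,c=np.nonzero(mask&(p["range_z"]>0)); z=p["range_z"][r,c]
    X=np.stack([(c-p["cx"])/f(p)*z,(r-p["cy"])/f(p)*z,z],1)
    return (X-p["t"])@p["R"]
def at_z(p,rc,h):
    d=p["R"].T@np.array([(rc[1]-p["cx"])/f(p),(rc[0]-p["cy"])/f(p),1]); o=-p["R"].T@p["t"]
    return o+d*(h-o[2])/d[2]
E
python3 - <<'E'
from h import *
np.set_printoptions(precision=3,suppress=True)
ims=[]
for n in("scene","side"):
    p=viewer.camera(n); ims.append(p["frame"]); print(n,"cam",-p["R"].T@p["t"])
    for k in("sign_stand","sign","clip_stand","blue_mug","steel_cup","white_glue","parts_case1","paint_jar1"):
        t=trace(k,p)
        if t:
            X=pts(p,t[0]["pixels"]); print(k,t[0]["score"],t[0]["rect"],np.percentile(X,[3,50,97],axis=0).round(3).tolist() if len(X) else 0)
    for k,h in(("red_face",.145),("sign_top",.201),("sign_stand",0)):
        m=mark_of(k,p)
        if m: print(k,m[0]["score"],m[0]["position"],at_z(p,m[0]["position"],h))
cv2.imwrite("pics/a.png",cv2.resize(np.vstack(ims),(400,600)) if 0 else cv2.resize(np.hstack(ims),(800,300)))
cv2.imwrite("pics/b.png",ims[0])
print(readout.observe())
E
```

```text
scene cam [-0.258  0.566  0.564]
sign_stand 0.96 [202.9, 174.8, 41.0, 80.2] [[0.521, -0.016, 0.012], [0.552, 0.047, 0.124], [0.59, 0.109, 0.189]]
sign 0.56 [204.5, 171.4, 33.4, 65.0] [[0.523, -0.018, 0.047], [0.554, 0.048, 0.145], [0.592, 0.112, 0.19]]
clip_stand 0.61 [312.4, 251.5, 3.6, 6.3] [[0.356, -0.122, 0.004], [0.359, -0.115, 0.009], [0.365, -0.11, 0.011]]
blue_mug 0.58 [192.7, 244.8, 42.8, 49.3] [[0.369, 0.119, 0.006], [0.394, 0.17, 0.061], [0.455, 0.224, 0.091]]
steel_cup 0.95 [251.2, 185.2, 38.0, 32.2] [[0.596, -0.261, 0.005], [0.65, -0.196, 0.033], [0.72, -0.137, 0.057]]
paint_jar1 0.68 [155.2, 250.2, 14.3, 17.3] [[0.565, 0.204, -0.001], [0.572, 0.221, 0.024], [0.61, 0.232, 0.039]]
red_face 0.81 [196.1, 222.8] [0.566 0.036 0.145]
sign_top 0.78 [174.0, 215.1] [0.591 0.041 0.201]
sign_stand 0.82 [246.7, 219.7] [0.563 0.055 0.   ]
side cam [-0.392 -0.472  0.717]
sign_stand 0.58 [210.5, 158.1, 59.1, 76.7] [[0.518, -0.022, 0.01], [0.555, 0.038, 0.129], [0.596, 0.105, 0.191]]
sign 0.83 [211.9, 158.1, 56.6, 55.4] [[0.525, -0.024, 0.077], [0.56, 0.041, 0.148], [0.597, 0.107, 0.192
[... 594 characters left out ...]
1.9, 8.0, 10.7] [[0.567, 0.205, 0.01], [0.575, 0.209, 0.026], [0.588, 0.218, 0.041]]
red_face 0.74 [178.1, 235.2] [0.555 0.05  0.145]
sign_top 0.82 [160.2, 237.3] [0.553 0.041 0.201]
sign_stand 0.67 [219.5, 241.1] [0.578 0.046 0.   ]
{'time': 1.2, 'q': array([-1.314,  0.307,  1.506,  0.   ,  1.328, -0.073]), 'joint_vel': array([ 0.   , -0.001, -0.   , -0.   ,  0.001, -0.001]), 'effort': array([  0.001, -45.751, -25.234,   0.   ,   0.001,   0.   ]), 'position': array([ 0.187, -0.544,  0.245]), 'eef_rot': array([-0.   ,  0.986,  0.165,  0.   ]), 'wrist_force': array([-0.406, -0.418,  0.716]), 'ft_torque': array([-0.027, -0.038, -0.003]), 'grip_force': 0.0, 'gripper_width': 0.08512295724166646}
```

View pics/a.png

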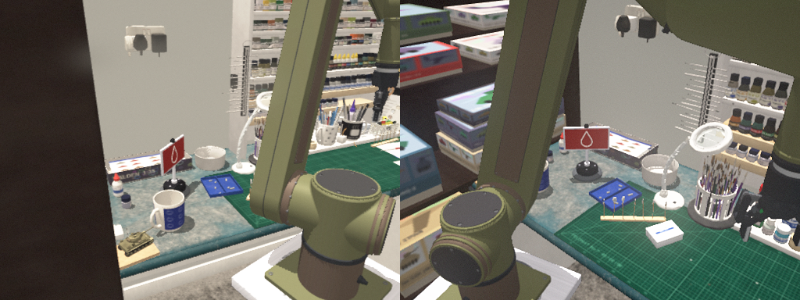

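View pics/b.png

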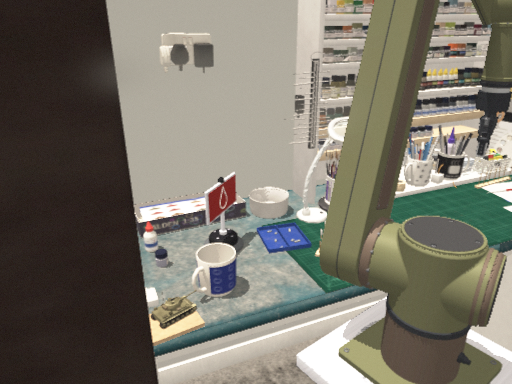

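The pictures show the red sign with the drop at scene (222,196). The mug is in front of it at (215,268), and the lamp is to its right with its head at about (340,130). Next I fit the panel and locate the lamp.

```bash
python3 - <<'E'
from h import *
np.set_printoptions(precision=3,suppress=True)
for n in("scene","side"):
    p=viewer.camera(n)
    X=pts(p,np.ones((384,512),bool))
    t=[q for q in trace("sign",p)][:1]
    if t:
        P=pts(p,cv2.dilate(t[0]["pixels"].astype(np.uint8),np.ones((5,5)))>0)
        P=P[(P[:,2]>.11)&(P[:,2]<.186)&(np.hypot(P[:,0]-.56,P[:,1]-.043)<.1)]
        vx,vy,x0,y0=cv2.fitLine(P[:,:2].astype(np.float32),cv2.DIST_HUBER,0,.01,.01).ravel()
        s=(P[:,:2]-[x0,y0])@[vx,vy]; e=np.percentile(s,[1,99])
        print(n,"panel dir",vx,vy,"ends",[x0+vx*e[0],y0+vy*e[0]],[x0+vx*e[1],y0+vy*e[1]],len(P))
    B=X[(X[:,0]>.25)&(X[:,0]<.95)&(X[:,1]>-.6)&(X[:,1]<.35)]
    # height map of 5 cm cells
    print(n,"rows x .25.., cols y .35..-.6 ; max z cm")
    xs=((B[:,0]-.25)/.05).astype(int); ys=((.35-B[:,1])/.05).astype(int)
    H=np.zeros((14,19)); np.maximum.at(H,(xs,ys),B[:,2]*100)
    print(H.astype(int))
E
```

```text
scene panel dir 0.46768805 -0.8838936 ends [np.float64(0.5214227102100074), np.float64(0.11114487874622189)] [np.float64(0.5933504178137345), np.float64(-0.02479282704178328)] 852
scene rows x .25.., cols y .35..-.6 ; max z cm
[[ 0  0  0  0  0  0  0  0  0  0  0  0  0  0  0  0  0  0  0]
 [ 3  3  0  0  0  0  0  0  0  0  0  0  0  0  0  0  0  0  0]
 [ 7  5  9  9  9  0  0  0  0  8  8  0  0  0  0  0  0  0  0]
 [ 2  1  9  9  9  0  0  1  1  1  1  0  0  0  0  0  0  0  0]
 [ 1  1  0  9  9  0  0  1  1  1  1  1  1 26 26  0  0  0  0]
 [ 0  0  0  0 18 19  3  1  1  1  1 13 23 28 30 30  0  0  0]
 [ 0  0  3  0  0 19 20 19  1  1  5  5  3 48 43 18 53 62 62]
 [ 0  0  4  0  0  1  0 18  0  5  5 30 43 62 62 62 62 62  0]
 [ 0  0  8  6  0  0  5  3  5  5  0  5  5 56 62 48 18 57 63]
 [ 0  0  5  5  5  5  5  3  4  5  5  5  5 53 63  0 57 57  0]
 [ 0  0  4  5  4  4 51 51 51  0 62 62 62 62 63  0  0  0  0]
 [ 0  0  0  4  4 50 62 62 62 62 62  2  0  0  0  0  0  0  0]
 [ 0  0  0 62 62 62 62 61  0  0  0  0  0  0  0  0  0  0  0]
 [ 0  0  0  0  0  0  0  0  0  0  0  0  0  0  0  0  0  0  0]]
side panel dir 0.47844505 -0.878
[... 334 characters left out ...]
 0  0  0  9  9  8  3  3  3  0  0  0  0]
 [ 0  0  0  0  9  0  0  2  2  2  1  8  8  3 26  0  0  0  0]
 [37  0  0  6  9  0  0  1  1  2  2  1  1 26 28 29 19  2  7]
 [37  0  0  0 19 19  4  1  1  2  2 14 23 29 30 30 19  8  5]
 [53  0  4  0  0 19 20 19  2  1  6  6  1 48 43 19 33 44  2]
 [ 0  0  4  1  0  0  3 19  0  6  5 30 43 48 47 45 44 44  0]
 [ 0  0  8  5  0  0  5  5  5  6  5  5  6  0 45 40 36 40  0]
 [ 3  0  0  0  0  2  5  4  4  5  6  6  0  0 41 40 40 40  0]
 [ 7 17  0  0  0  4 51 51 51  5 45 45 44 44  0  0  0  0  0]
 [ 0 17  0  5  0 50 55 56 53 50 47  0  0  0  0  0  0  0  0]
 [22 36 54 54 55 55 55 55  0  0  0  0  0  0  0  0  0  0  0]
 [ 0 44 54 54  0  0  0  0  0  0  0  0  0  0  0  0  0  0  0]]
```

>>> play_rows --pt "0 0 -1.2 0 0 -1 255" --pt "0 0 -2.4 0 0 -1.88 255" --pt "0 0 -3.6 0 0 -1.88 255" --pt "0 0 -4.1 0 0 -1.88 255" --newtons 40

```text
time: 1.8
position: [0.1871, -0.5453, 0.415]
eef_rot: [0.004, 0.97, 0.245, 0.0]
wrist_force: [-0.2, -0.4, 0.5]
gripper_width: 0.0282
grip_force: 0.0
```

>>> play_rows --pt "0.94 -0.62 0 0 0 0 255" --pt "1.88 -1.24 0 0 0 0 255" --pt "2.82 -1.86 0 0 0 0 255" --pt "3.76 -2.48 0 0 0 0 255" --pt "4.7 -3.1 0 0 0 0 255"

```text
time: 2.3
position: [0.2937, -0.3438, 0.4094]
eef_rot: [0.0, 0.97, 0.245, 0.0]
wrist_force: [0.9, -0.6, 0.2]
gripper_width: -0.0001
grip_force: 0.0
```

>>> play_rows --pt "0.94 -0.62 0 0 0 0 255" --pt "1.88 -1.24 0 0 0 0 255" --pt "2.95 -1.97 0 0 0 0 255" --pt "2.95 -1.97 0 0 0 0 255"

```text
time: 2.7
position: [0.3615, -0.2149, 0.4097]
eef_rot: [-0.001, 0.969, 0.249, 0.001]
wrist_force: [-0.2, -0.8, -0.2]
gripper_width: 0.0004
grip_force: 0.0
```

>>> play_rows --pt "1.0 -0.56 0 0 0 0 255" --pt "2.0 -1.12 0 0 0 0 255" --pt "3.0 -1.68 0 0 0 0 255" --pt "4.0 -2.24 0 0 0 0 255" --pt "4.0 -2.24 0 0 0 0 255"

```text
time: 3.2
position: [0.4603, -0.0616, 0.409]
eef_rot: [-0.001, 0.969, 0.248, 0.001]
wrist_force: [-0.0, -0.6, 0.1]
gripper_width: -0.0002
grip_force: 0.0
```

>>> play_rows --pt "1.0 0.3 0.4 0 0 0 255" --pt "2.0 0.6 0.8 0 0 0 255" --pt "2.38 0.67 1.8 0 0 0 255" --pt "2.38 0.67 2.5 0 0 0 255" --pt "2.38 0.67 2.5 0 0 0 255"

```text
time: 3.7
position: [0.5517, -0.0444, 0.3044]
eef_rot: [-0.002, 0.97, 0.245, -0.005]
wrist_force: [-0.6, -0.5, 0.1]
gripper_width: 0.0002
grip_force: 0.0
```

```bash
python3 - <<'E'
from h import *
np.set_printoptions(precision=4,suppress=True)
from scipy.spatial.transform import Rotation as Ro
s=readout.observe(); print(s["time"],s["q"],s["position"],s["wrist_force"]); w,x,y,z=s["eef_rot"]
R=Ro.from_quat([x,y,z,w]).as_matrix(); print(R)
c=np.array([.563,.0445]); u=np.array([-.475,.88]);n=np.array([-.88,-.475])
for k in (.045,.025): 
  P=np.r_[c-.07*u+n*k,.157]; print(k,R.T@(P-s["position"])/.04)
p=viewer.camera("wrist"); q=viewer.camera("side")
cv2.imwrite("pics/c.png",np.hstack([cv2.resize(p["frame"],(400,300)),cv2.resize(q["frame"],(400,300))]))
E
```

```text
3.7 [-0.1562  0.2424  1.4483 -0.0008  1.4615  0.9204] [ 0.5517 -0.0444  0.3044] [-0.6093 -0.4782  0.1377]
[[ 0.8802  0.4744 -0.0106]
 [ 0.4744 -0.8803  0.0009]
 [-0.0089 -0.0058 -0.9999]]
0.045 [ 0.2118 -0.0515  3.6836]
0.025 [ 0.7118 -0.0518  3.6791]
```

View pics/c.png

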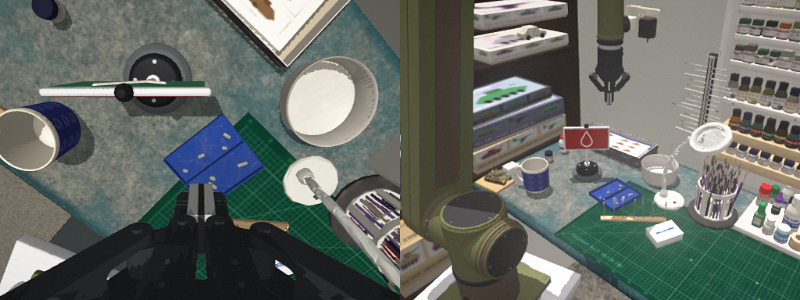

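The wrist view shows the panel lying level, with the cap at (124,92), and the shut fingers in front of its right half. I'll descend in front of the right end.

```bash
python3 - <<'E'
from h import *
np.set_printoptions(precision=4,suppress=True)
p=viewer.camera("wrist")
for k,h in(("sign_top",.201),):
    for m in mark_of(k,p)[:2]: print(k,m["score"],m["position"],at_z(p,m["position"],h))
t=trace("sign",p)[0]; P=pts(p,t["pixels"]); P=P[P[:,2]>.18]; 
print(t["rect"],len(P)); P=P[P[:,2]<.195]
r=cv2.minAreaRect(P[:,:2].astype(np.float32)); print(r, cv2.boxPoints(r))
E
```

```text
sign_top 0.69 [120.8, 151.1] [0.5638 0.0436 0.201 ]
[50.3, 98.9, 220.2, 37.0] 2918
((0.564195454120636, 0.04104885458946228), (0.01558439526706934, 0.1592179536819458), 26.55165672302246) [[ 0.5216  0.1088]
 [ 0.5928 -0.0336]
 [ 0.6068 -0.0267]
 [ 0.5356  0.1157]]
```

>>> play_rows --pt "0.2 -0.05 1.1 0 0 0 255" --pt "0.2 -0.05 2.2 0 0 0 255" --pt "0.2 -0.05 3.3 0 0 0 255" --pt "0.2 -0.05 3.68 0 0 0 255" --pt "0.2 -0.05 3.68 0 0 0 255"

```text
time: 4.45
position: [0.5594, -0.0382, 0.161]
eef_rot: [-0.001, 0.97, 0.245, -0.001]
wrist_force: [-1.0, 0.1, 0.7]
gripper_width: -0.0002
grip_force: 0.0
```

>>> play_rows --pt "0.3 0 0 0 0 0 255" --pt "0.5 0 0 0 0 0 255" --pt "0.6 0 0 0 0 0 255" --pt "0.62 0 0 0 0 0 255" --pt "0.65 0 0 0 0 0 255"

```text
time: 4.95
position: [0.5839, -0.0255, 0.1628]
eef_rot: [0.0, 0.969, 0.245, 0.0]
wrist_force: [0.6, 0.0, 0.3]
gripper_width: 0.0003
grip_force: 0.0
```

>>> play_rows --pt "0.06 0.01 0 0 0 -0.4 255" --pt "0.12 0.02 0 0 0 -0.8 255" --pt "0.18 0.03 0 0 0 -1.2 255" --pt "0.18 0.03 0 0 0 -1.2 255"

```text
time: 5.35
position: [0.5905, -0.0232, 0.1624]
eef_rot: [0.0, 0.955, 0.295, 0.0]
wrist_force: [-0.2, 1.2, 0.3]
gripper_width: -0.0001
grip_force: 0.0
```

```bash
cat >> h.py <<'E'
def panel(c=(.5638,.043)):
    p=viewer.camera("wrist"); t=trace("sign",p)
    if not t: return None
    P=pts(p,t[0]["pixels"]); P=P[(P[:,2]>.15)&(P[:,2]<.195)&(np.hypot(P[:,0]-c[0],P[:,1]-c[1])<.09)]
    v=cv2.fitLine(P[:,:2].astype(np.float32),cv2.DIST_HUBER,0,.01,.01).ravel()
    return np.degrees(np.arctan2(v[1],v[0])),v[2:],len(P),p
E
python3 - <<'E'
from h import *
s=readout.observe(); print(s["time"],s["position"],s["eef_rot"],s["wrist_force"])
r=panel(); print(r[:3]); cv2.imwrite("pics/d.png",r[3]["frame"])
E
```

```text
5.35 [ 0.59051434 -0.02321685  0.16242179] [1.80953812e-05 9.55377864e-01 2.95386326e-01 2.34448432e-04] [-0.20168682  1.20723813  0.31714387]
(np.float32(-55.380566), array([0.57968307, 0.02554884], dtype=float32), 17011)
```

View pics/d.png

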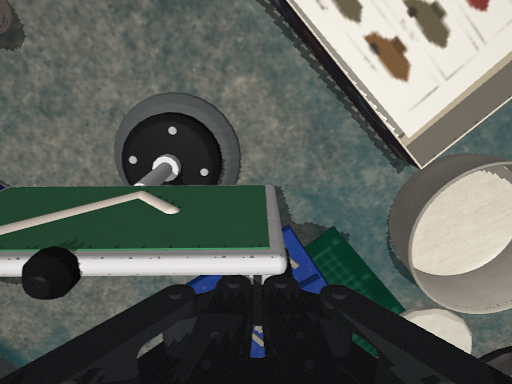

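The view shows the shut fingers on the right end of the panel, with the green back facing away at (150,215). The sign has turned about 6° in contact.

>>> play_rows --pt "0.06 0.01 0 0 0 -0.4 255" --pt "0.12 0.02 0 0 0 -0.8 255" --pt "0.15 0.03 0 0 0 -1.0 255" --pt "0.15 0.03 0 0 0 -1.0 255"

```text
time: 5.85
position: [0.596, -0.0209, 0.1623]
eef_rot: [-0.0, 0.942, 0.336, 0.0]
wrist_force: [-0.2, -0.7, 1.9]
gripper_width: -0.0002
grip_force: 0.0
```

>>> play_rows --pt "0.02 0.004 0 0 0 -0.12 255" --pt "0.04 0.008 0 0 0 -0.24 255" --pt "0.04 0.008 0 0 0 -0.24 255"

```text
time: 6.15
position: [0.5975, -0.0201, 0.1622]
eef_rot: [0.0, 0.938, 0.347, 0.0]
wrist_force: [-0.2, -0.1, 2.3]
gripper_width: -0.0
grip_force: 0.0
```

>>> play_rows --pt "0.02 0.004 0 0 0 -0.12 255" --pt "0.04 0.008 0 0 0 -0.24 255" --pt "0.04 0.008 0 0 0 -0.24 255"

```text
time: 6.45
position: [0.599, -0.0193, 0.1622]
eef_rot: [-0.0, 0.934, 0.357, 0.0]
wrist_force: [-1.0, 0.2, 3.8]
gripper_width: -0.0002
grip_force: 0.0
```

```bash
python3 - <<'E'
from h import *
s=readout.observe(); print(s["position"],s["eef_rot"],s["wrist_force"],s["ft_torque"])
print(panel()[:3])
E
```

```text
[ 0.59898022 -0.01928048  0.16217289] [-1.85673556e-05  9.34287059e-01  3.56521640e-01  1.03089049e-04] [-0.98951256  0.23028273  3.79650606] [ 0.05557405  0.08141029 -0.01396627]
(np.float32(-47.99775), array([0.5841446 , 0.02515744], dtype=float32), 16977)
```

>>> play_rows --pt "0 0 -0.1 0 0 0 255" --pt "0 0 -0.2 0 0 0 255" --pt "0 0 -0.2 0 0 0 255"

```text
time: 6.85
position: [0.5993, -0.0195, 0.1706]
eef_rot: [0.0, 0.934, 0.356, 0.0]
wrist_force: [1.3, -0.5, 0.9]
gripper_width: -0.0002
grip_force: 0.0
```

>>> play_rows --pt "0.02 0.004 0 0 0 -0.12 255" --pt "0.04 0.008 0 0 0 -0.24 255" --pt "0.04 0.008 0 0 0 -0.24 255"

```text
time: 7.15
position: [0.6002, -0.0185, 0.17]
eef_rot: [-0.0, 0.93, 0.366, -0.0]
wrist_force: [-0.5, -0.1, 0.1]
gripper_width: -0.0004
grip_force: 0.1
```

```bash
python3 - <<'E'
from h import *
s=readout.observe(); print(s["position"],s["wrist_force"],s["ft_torque"])
r=panel(); print(r[:3]); cv2.imwrite("pics/e.png",r[3]["frame"])
E
```

```text
[ 0.60022128 -0.01851509  0.16995752] [-0.48131443 -0.10260925  0.10930024] [-0.01511541  0.00569254 -0.03606651]
(np.float32(-47.735355), array([0.57526326, 0.03478184], dtype=float32), 15585)
```

View pics/e.png

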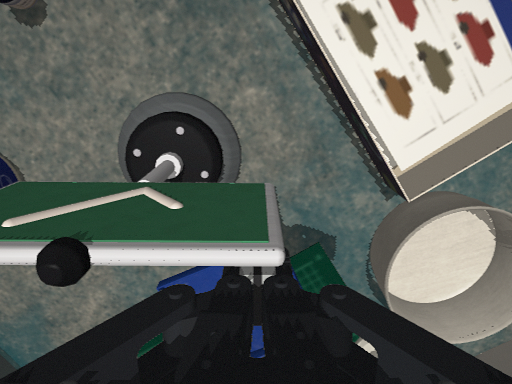

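The view is unchanged in layout: fingers behind the right end at (258,260), cap at (62,262), clear of everything else.

>>> play_rows --pt "0.02 0.004 0 0 0 -0.12 255" --pt "0.04 0.008 0 0 0 -0.24 255" --pt "0.04 0.008 0 0 0 -0.24 255"

```text
time: 7.55
position: [0.6016, -0.0176, 0.17]
eef_rot: [-0.0, 0.927, 0.376, -0.0]
wrist_force: [-0.7, -1.0, -0.9]
gripper_width: 0.0001
grip_force: 0.2
```

```bash
cat > m.py <<'E'
from h import *
np.set_printoptions(precision=3,suppress=True)
s=readout.observe(); print(s["position"],s["q"][5],2*np.degrees(np.arctan2(s["eef_rot"][2],s["eef_rot"][1])),s["wrist_force"],s["ft_torque"])
r=panel(); print(r[:3])
E
python3 m.py
```

```text
[ 0.602 -0.018  0.17 ] 0.7002272445765041 44.17952250551124 [-0.656 -1.007 -0.888] [-0.098  0.012 -0.029]
(np.float32(-46.8918), array([0.577, 0.033], dtype=float32), 15644)
```

>>> play_rows --pt "0.02 0.004 0 0 0 -0.12 255" --pt "0.04 0.008 0 0 0 -0.24 255" --pt "0.04 0.008 0 0 0 -0.24 255"

```text
time: 7.95
position: [0.6031, -0.0167, 0.1701]
eef_rot: [-0.0, 0.923, 0.386, -0.0]
wrist_force: [-0.4, -0.3, -0.3]
gripper_width: -0.0003
grip_force: 0.2
```

>>> play_rows --pt "0.02 0.004 0 0 0 -0.12 255" --pt "0.04 0.008 0 0 0 -0.24 255" --pt "0.04 0.008 0 0 0 -0.24 255"

```text
time: 8.25
position: [0.6045, -0.0157, 0.1701]
eef_rot: [-0.0, 0.919, 0.395, 0.0]
wrist_force: [0.4, 0.0, -0.1]
gripper_width: -0.0
grip_force: 0.2
```

>>> play_rows --pt "0.02 0.004 0 0 0 -0.12 255" --pt "0.04 0.008 0 0 0 -0.24 255" --pt "0.04 0.008 0 0 0 -0.24 255"

```text
time: 8.55
position: [0.6058, -0.0148, 0.1701]
eef_rot: [-0.0, 0.914, 0.405, 0.0]
wrist_force: [-1.2, -0.0, -0.6]
gripper_width: 0.0002
grip_force: 0.2
```

```bash
python3 m.py
```

```text
[ 0.606 -0.015  0.17 ] 0.6426094639091873 47.77958499166402 [-1.23  -0.018 -0.558] [ 0.012  0.126 -0.024]
(np.float32(-42.51176), array([0.592, 0.021], dtype=float32), 15549)
```

>>> play_rows --pt "0.02 0.004 0 0 0 -0.12 255" --pt "0.04 0.008 0 0 0 -0.24 255" --pt "0.04 0.008 0 0 0 -0.24 255"

```text
time: 8.95
position: [0.6071, -0.0138, 0.1702]
eef_rot: [-0.0, 0.91, 0.415, 0.0]
wrist_force: [-0.2, 0.1, -0.3]
gripper_width: 0.0001
grip_force: 0.2
```

>>> play_rows --pt "0.02 0.004 0 0 0 -0.12 255" --pt "0.04 0.008 0 0 0 -0.24 255" --pt "0.04 0.008 0 0 0 -0.24 255"

```text
time: 9.25
position: [0.6085, -0.0128, 0.1702]
eef_rot: [0.0, 0.906, 0.424, 0.0]
wrist_force: [-0.8, -0.8, -0.0]
gripper_width: -0.0003
grip_force: 0.2
```

```bash
python3 m.py
```

```text
[ 0.608 -0.013  0.17 ] 0.6043480473548458 50.18205242654699 [-0.764 -0.768 -0.04 ] [-0.027  0.027  0.003]
(np.float32(-39.690205), array([0.57 , 0.042], dtype=float32), 15493)
```

Turned about 22°; still free.

>>> play_rows --pt "0.02 0.004 0 0 0 -0.12 255" --pt "0.04 0.008 0 0 0 -0.24 255" --pt "0.04 0.008 0 0 0 -0.24 255"

```text
time: 9.65
position: [0.6097, -0.0119, 0.1701]
eef_rot: [0.0, 0.901, 0.433, 0.0]
wrist_force: [-0.1, -0.3, 0.4]
gripper_width: -0.0001
grip_force: 0.2
```

>>> play_rows --pt "0.02 0.004 0 0 0 -0.12 255" --pt "0.04 0.008 0 0 0 -0.24 255" --pt "0.04 0.008 0 0 0 -0.24 255"

```text
time: 9.95
position: [0.6109, -0.0108, 0.1701]
eef_rot: [-0.0, 0.897, 0.443, 0.0]
wrist_force: [-0.9, -0.2, 1.1]
gripper_width: -0.0003
grip_force: 0.2
```

```bash
python3 m.py
```

```text
[ 0.611 -0.011  0.17 ] 0.5662627053231897 52.577387945623244 [-0.871 -0.152  1.096] [-0.003  0.107 -0.007]
(np.float32(-37.309807), array([0.58 , 0.035], dtype=float32), 15472)
```

>>> play_rows --pt "0.02 0.004 0 0 0 -0.12 255" --pt "0.04 0.008 0 0 0 -0.24 255" --pt "0.04 0.008 0 0 0 -0.24 255"

```text
time: 10.35
position: [0.6121, -0.0097, 0.1701]
eef_rot: [-0.0, 0.892, 0.452, 0.0]
wrist_force: [-0.1, 0.0, 0.7]
gripper_width: 0.0003
grip_force: 0.2
```

>>> play_rows --pt "0.02 0.004 0 0 0 -0.12 255" --pt "0.04 0.008 0 0 0 -0.24 255" --pt "0.04 0.008 0 0 0 -0.24 255"

```text
time: 10.65
position: [0.6133, -0.0086, 0.1701]
eef_rot: [-0.0, 0.887, 0.462, 0.0]
wrist_force: [-0.1, -1.1, 0.8]
gripper_width: 0.0001
grip_force: 0.2
```

```bash
python3 m.py
```

```text
[ 0.613 -0.009  0.17 ] 0.5282342549708502 54.979386180046475 [-0.08 -1.08  0.76] [-0.056  0.076  0.01 ]
(np.float32(-34.619446), array([0.593, 0.026], dtype=float32), 15485)
```

>>> play_rows --pt "0.02 0.004 0 0 0 -0.12 255" --pt "0.04 0.008 0 0 0 -0.24 255" --pt "0.04 0.008 0 0 0 -0.24 255"

```text
time: 11.05
position: [0.6145, -0.0075, 0.1701]
eef_rot: [-0.0, 0.882, 0.471, 0.0]
wrist_force: [-0.1, -0.4, -0.5]
gripper_width: 0.0002
grip_force: 0.2
```

>>> play_rows --pt "0.02 0.004 0 0 0 -0.12 255" --pt "0.04 0.008 0 0 0 -0.24 255" --pt "0.04 0.008 0 0 0 -0.24 255"

```text
time: 11.35
position: [0.6157, -0.0063, 0.1701]
eef_rot: [-0.0, 0.877, 0.48, 0.0]
wrist_force: [-0.8, -0.3, -0.4]
gripper_width: 0.0002
grip_force: 0.2
```

>>> play_rows --pt "0.02 0.004 0 0 0 -0.12 255" --pt "0.04 0.008 0 0 0 -0.24 255" --pt "0.04 0.008 0 0 0 -0.24 255"

```text
time: 11.65
position: [0.6168, -0.0052, 0.1701]
eef_rot: [-0.0, 0.872, 0.489, 0.0]
wrist_force: [-0.6, -0.1, -0.4]
gripper_width: 0.0002
grip_force: 0.2
```

```bash
python3 m.py
```

```text
[ 0.617 -0.005  0.17 ] 0.4714737763728756 58.579058764309714 [-0.597 -0.068 -0.421] [-0.08   0.078  0.001]
(np.float32(-30.474724), array([0.591, 0.03 ], dtype=float32), 15459)
```

It is past 0.49 rad with no stop, so counter-clockwise is the free way. I'll go round.

>>> play_rows --pt "0.124 0.019 0 0 0 -0.8 255" --pt "0.249 0.029 0 0 0 -1.6 255" --pt "0.374 0.031 0 0 0 -2.4 255" --pt "0.499 0.024 0 0 0 -3.2 255" --pt "0.623 0.008 0 0 0 -4 255"

```text
time: 12.25
position: [0.6301, 0.0157, 0.1701]
eef_rot: [0.0, 0.773, 0.634, -0.0]
wrist_force: [-0.6, -1.1, -0.6]
gripper_width: 0.0003
grip_force: 0.5
```

>>> play_rows --pt "0.124 0.019 0 0 0 -0.8 255" --pt "0.249 0.029 0 0 0 -1.6 255" --pt "0.374 0.031 0 0 0 -2.4 255" --pt "0.499 0.024 0 0 0 -3.2 255" --pt "0.623 0.008 0 0 0 -4 255"

```text
time: 12.75
position: [0.6355, 0.04, 0.1701]
eef_rot: [0.0, 0.651, 0.759, -0.0]
wrist_force: [0.2, -1.5, 0.7]
gripper_width: 0.0
grip_force: 0.5
```

```bash
cat >> m.py <<'E'
a=2*np.arctan2(s["eef_rot"][2],s["eef_rot"][1]); d=s["position"][:2]-[.5638,.043]
print("p",d@[np.cos(a),np.sin(a)],d@[np.sin(a),-np.cos(a)]); print(s["q"])
E
python3 m.py
```

```text
[0.635 0.04  0.17 ] -0.15499459765487478 98.71419194591759 [ 0.246 -1.466  0.703] [-0.198  0.099  0.058]
(np.float32(9.604558), array([0.567, 0.046], dtype=float32), 15478)
p -0.013778363413239084 0.07040994961579469
[-0.003  0.452  1.472 -0.001  1.217 -0.155]
```

Tracking perfectly (turned 71°). Continue.

>>> play_rows --pt "0.124 0.019 0 0 0 -0.8 255" --pt "0.249 0.029 0 0 0 -1.6 255" --pt "0.374 0.031 0 0 0 -2.4 255" --pt "0.499 0.024 0 0 0 -3.2 255" --pt "0.623 0.008 0 0 0 -4 255"

```text
time: 13.35
position: [0.6323, 0.0646, 0.1702]
eef_rot: [0.0, 0.511, 0.86, 0.0]
wrist_force: [-0.1, -0.5, -0.2]
gripper_width: 0.0001
grip_force: 0.5
```

>>> play_rows --pt "0.124 0.019 0 0 0 -0.8 255" --pt "0.249 0.029 0 0 0 -1.6 255" --pt "0.374 0.031 0 0 0 -2.4 255" --pt "0.499 0.024 0 0 0 -3.2 255" --pt "0.623 0.008 0 0 0 -4 255"

```text
time: 13.85
position: [0.6208, 0.0867, 0.1702]
eef_rot: [0.001, 0.353, 0.935, 0.0]
wrist_force: [0.4, -0.6, -0.5]
gripper_width: -0.0002
grip_force: 0.5
```

>>> play_rows --pt "0.124 0.019 0 0 0 -0.8 255" --pt "0.249 0.029 0 0 0 -1.6 255" --pt "0.374 0.031 0 0 0 -2.4 255" --pt "0.499 0.024 0 0 0 -3.2 255" --pt "0.623 0.008 0 0 0 -4 255"

```text
time: 14.35
position: [0.6023, 0.1034, 0.1702]
eef_rot: [0.001, 0.186, 0.983, 0.0]
wrist_force: [-0.0, -0.8, -1.2]
gripper_width: 0.0
grip_force: 0.5
```

```bash
python3 m.py
```

```text
[0.602 0.103 0.17 ] -1.095974706875765 158.59839230895406 [-0.021 -0.773 -1.159] [-0.123 -0.152  0.018]
(np.float32(69.080696), array([0.571, 0.074], dtype=float32), 15523)
p -0.013833315356181784 0.07033314095876461
[ 0.101  0.418  1.532 -0.     1.19  -1.096]
```

>>> play_rows --pt "0.124 0.019 0 0 0 -0.8 255" --pt "0.249 0.029 0 0 0 -1.6 255" --pt "0.374 0.031 0 0 0 -2.4 255" --pt "0.499 0.024 0 0 0 -3.2 255" --pt "0.623 0.008 0 0 0 -4 255"

```text
time: 14.95
position: [0.5795, 0.1129, 0.1703]
eef_rot: [0.001, 0.013, 1.0, 0.0]
wrist_force: [0.8, 0.3, -0.1]
gripper_width: 0.0001
grip_force: 0.5
```

>>> play_rows --pt "0.124 0.019 0 0 0 -0.8 255" --pt "0.249 0.029 0 0 0 -1.6 255" --pt "0.374 0.031 0 0 0 -2.4 255" --pt "0.374 0.031 0 0 0 -2.4 255"

```text
time: 15.35
position: [0.5637, 0.1146, 0.1703]
eef_rot: [0.0, -0.091, 0.996, 0.0]
wrist_force: [-0.1, -0.2, 1.1]
gripper_width: 0.0
grip_force: 0.0
```

```bash
python3 m.py
```

```text
[0.564 0.115 0.17 ] -1.625635649054967 190.41881499819235 [-0.066 -0.152  1.086] [-0.034 -0.043 -0.063]Traceback (most recent call last):
  File "m.py", line 4, in <module>
    r=panel(); print(r[:3])
                     ~^^^^
TypeError: 'NoneType' object is not subscriptable
```

>>> play_rows --pt "0.03 0.006 0 0 0 -0.2 255" --pt "0.06 0.011 0 0 0 -0.4 255" --pt "0.09 0.016 0 0 0 -0.6 255" --pt "0.12 0.02 0 0 0 -0.8 255" --pt "0.12 0.02 0 0 0 -0.8 255"

```text
time: 15.95
position: [0.5588, 0.1145, 0.1701]
eef_rot: [-0.0, -0.127, 0.992, -0.0]
wrist_force: [0.5, 0.9, 0.4]
gripper_width: 0.0001
grip_force: 0.2
```

```bash
python3 m.py; python3 - <<'E'
from h import *
for n in("scene","side"):
    p=viewer.camera(n); t=trace("sign",p)
    if t:
        P=pts(p,t[0]["pixels"]); P=P[(P[:,2]>.11)&(P[:,2]<.186)&(np.hypot(P[:,0]-.564,P[:,1]-.043)<.085)]
        v=cv2.fitLine(P[:,:2].astype(np.float32),cv2.DIST_HUBER,0,.01,.01).ravel(); print(n,t[0]["score"],len(P),np.degrees(np.arctan2(v[1],v[0])))
    if n=="side": cv2.imwrite("pics/f.png",p["frame"])
E
```

```text
[0.559 0.115 0.17 ] -1.6970190370564509 194.57774655548977 [0.548 0.886 0.408] [-0.091 -0.125  0.003]
(np.float32(-73.8803), array([0.555, 0.054], dtype=float32), 15410)
p -0.013136687300141479 0.07050688587632749
[ 0.128  0.367  1.62  -0.     1.155 -1.697]
scene 0.69 1101 -73.709366
side 0.98 1442 -73.520836
```

View pics/f.png

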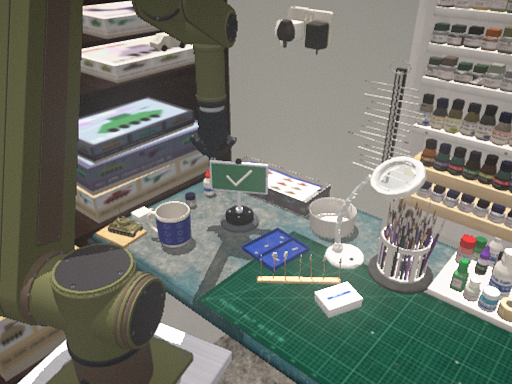

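The side view shows the green face with the tick at (240,178), now facing the front. The sign has turned about 168°, so I feel for the end stop from here.

>>> play_rows --pt "0.03 0.006 0 0 0 -0.2 255" --pt "0.06 0.012 0 0 0 -0.4 255" --pt "0.08 0.014 0 0 0 -0.5 255" --pt "0.08 0.014 0 0 0 -0.5 255"

```text
time: 16.65
position: [0.5554, 0.1143, 0.1701]
eef_rot: [-0.0, -0.148, 0.989, -0.0]
wrist_force: [0.5, -0.7, -0.1]
gripper_width: 0.0001
grip_force: 0.2
```

~170.4°.

>>> play_rows --pt "0.02 0.004 0 0 0 -0.12 255" --pt "0.04 0.008 0 0 0 -0.24 255" --pt "0.04 0.008 0 0 0 -0.24 255"

```text
time: 16.95
position: [0.5539, 0.1141, 0.1701]
eef_rot: [-0.0, -0.159, 0.987, -0.0]
wrist_force: [0.5, 0.8, 0.0]
gripper_width: 0.0
grip_force: 0.2
```

>>> play_rows --pt "0.02 0.004 0 0 0 -0.12 255" --pt "0.04 0.008 0 0 0 -0.24 255" --pt "0.04 0.008 0 0 0 -0.24 255"

```text
time: 17.25
position: [0.5523, 0.1139, 0.1701]
eef_rot: [-0.0, -0.169, 0.986, -0.0]
wrist_force: [-0.3, 0.8, -0.5]
gripper_width: -0.0002
grip_force: 0.2
```

>>> play_rows --pt "0.02 0.004 0 0 0 -0.12 255" --pt "0.04 0.008 0 0 0 -0.24 255" --pt "0.04 0.008 0 0 0 -0.24 255"

```text
time: 17.55
position: [0.5507, 0.1137, 0.1701]
eef_rot: [-0.0, -0.179, 0.984, 0.0]
wrist_force: [0.1, 0.1, -0.9]
gripper_width: -0.0001
grip_force: 0.2
```

>>> play_rows --pt "0.02 0.004 0 0 0 -0.12 255" --pt "0.04 0.008 0 0 0 -0.24 255" --pt "0.04 0.008 0 0 0 -0.24 255"

```text
time: 17.85
position: [0.5491, 0.1135, 0.1701]
eef_rot: [-0.0, -0.19, 0.982, 0.0]
wrist_force: [1.3, 0.0, -0.1]
gripper_width: -0.0002
grip_force: 0.3
```

>>> play_rows --pt "0.02 0.004 0 0 0 -0.12 255" --pt "0.04 0.008 0 0 0 -0.24 255" --pt "0.04 0.008 0 0 0 -0.24 255"

```text
time: 18.15
position: [0.5488, 0.1135, 0.1702]
eef_rot: [0.001, -0.2, 0.98, 0.0]
wrist_force: [4.3, 1.9, -2.6]
gripper_width: -0.0002
grip_force: 2.5
```

```bash
python3 m.py
```

```text
[0.549 0.114 0.17 ] -1.8453189151056912 203.07370798261007 [ 4.319  1.883 -2.6  ] [ 0.283 -0.734  0.028]
(np.float32(-65.76537), array([0.541, 0.081], dtype=float32), 15412)
p -0.013823003648859453 0.07077512528198296
[ 0.128  0.353  1.643  0.     1.143 -1.845]
```

>>> play_rows --pt "0.02 0 0 0 0 0 255" --pt "0.02 0 0 0 0 0 255"

```text
time: 18.45
position: [0.5487, 0.1135, 0.1703]
eef_rot: [0.002, -0.2, 0.98, 0.0]
wrist_force: [6.7, 1.4, -4.4]
gripper_width: 0.0002
grip_force: 3.4
```

```bash
python3 m.py
```

```text
[0.549 0.114 0.17 ] -1.8453348944050396 203.0484446417293 [ 6.706  1.383 -4.379] [ 0.374 -0.965 -0.011]
(np.float32(-66.39292), array([0.542, 0.078], dtype=float32), 15413)
p -0.013726798149097141 0.07080301361005714
[ 0.128  0.352  1.644  0.001  1.141 -1.845]
```

Firm stop: 8 N with no further travel. Back off and lift.

>>> play_rows --pt "-0.2 0 0 0 0 0 255" --pt "-0.6 0 0 0 0 0 255" --pt "-1.0 0 0 0 0 0 255" --pt "-1.0 0 -1.0 0 0 0 255" --pt "-1.0 0 -2.0 0 0 0 255"

```text
time: 19.05
position: [0.5819, 0.1284, 0.2489]
eef_rot: [-0.004, -0.2, 0.98, 0.0]
wrist_force: [0.2, 0.8, 0.4]
gripper_width: 0.0001
grip_force: 0.0
```

>>> play_rows --pt "0 0 -0.5 0 0 0 255" --pt "0 0 -0.5 0 0 0 255" --pt "0 0 -0.5 0 0 0 255"

```text
time: 19.35
position: [0.5828, 0.1284, 0.2698]
eef_rot: [-0.001, -0.2, 0.98, -0.0]
wrist_force: [0.5, 0.2, -1.4]
gripper_width: 0.0001
grip_force: 0.0
```

```bash
python3 m.py; python3 - <<'E'
from h import *
for n in("scene","side"):
    p=viewer.camera(n); t=trace("sign",p)
    if t:
        P=pts(p,t[0]["pixels"]); P=P[(P[:,2]>.11)&(P[:,2]<.186)&(np.hypot(P[:,0]-.564,P[:,1]-.043)<.085)]
        v=cv2.fitLine(P[:,:2].astype(np.float32),cv2.DIST_HUBER,0,.01,.01).ravel(); print(n,t[0]["score"],len(P),np.degrees(np.arctan2(v[1],v[0])))
    if n=="side": cv2.imwrite("pics/g.png",p["frame"])
E
```

```text
[0.583 0.128 0.27 ] -1.8269885783050397 203.05203585510887 [ 0.478  0.183 -1.437] [ 0.017  0.036 -0.012]
(np.float32(-65.590324), array([0.555, 0.055], dtype=float32), 4384)
p -0.05096184340254189 0.07111827595278533
[ 0.146  0.321  1.421 -0.     1.401 -1.827]
scene 0.81 952 -65.88869
side 0.67 1487 -65.81583
```

View pics/g.png

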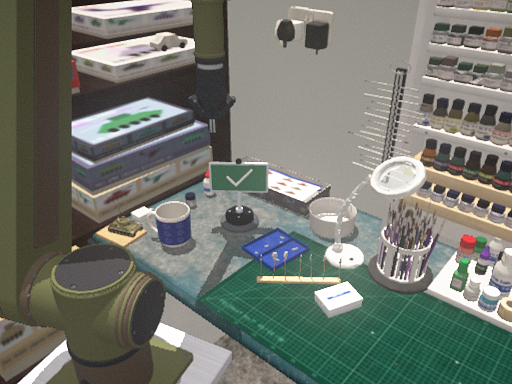

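The sign stays at the stop, about 176° from where it started. Its green tick faces front at (240,178), and the gripper is clear above it at (212,100).

```bash
python3 -c "
from plant import close_job
print(close_job())"
```

```text
the job is handed in; nothing more can be done
None
```

The sign is turned counter-clockwise fully home against its end stop, with the green tick face to the front; the push there peaked at about 8 N, the arm is clear, and the job is handed in (no verdict came back).

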